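# Reset the polisher's interlock with the two-button box

## Task

Reset the polisher's interlock: with one fingertip on each, press the two blue buttons of the grey reset box all the way down together, keep both fully down for at least three seconds without a break, then let both spring up again and move clear. Never press one blue button alone, do not press the red stop button, leave the loose things beside the box alone, and grasp nothing.

Things in the scene. Friction and masses are not known exactly. Their poses are not given: they have to be found in the camera images.
- reset_box: grey reset box with an aluminium top plate, 135 (x) by 175 (y) by 45 mm high, fixed to the bench. Origin: centre of its underside, on the bench surface. Its own z points up, its own -x side is the near side with the two blue buttons (they lie on a yellow field, with a black ridge between them), its far +x side carries a fixed green pilot lamp (at +y, 58 mm high, it does nothing) and the red stop button (at -y). It is turned about z differently each time
- button_left_top (a point): centre of the flat top of the left blue push button (28 mm diameter); it moves with the button. In the box frame at x -30, y +33 mm; up, its top is 63 mm above the bench, pressed fully 53 mm. The steel collar round it is 36 mm across and 51 mm high. The buttons' centres are 66 mm apart; half-way between them is a black ridge 10 mm wide in y, 40 mm long in x, its top 63 mm above the bench
- button_right_top (a point): the same for the right blue button, in the box frame at x -30, y -33 mm
- button_left (a joint): travel of the left blue button downward: 0 up, 0.010 m fully down (more than 0.007 counts as down). Its spring takes about 1.5 N to start and 4.5 N at the bottom, where it meets a hard stop; it springs back by itself when let go
- button_right (a joint): the same for the right blue button
- stop_top (a point): centre of the top of the red mushroom-shaped stop button (38 mm diameter), in the box frame at x +36, y -50 mm, 69 mm above the bench
- stop (a joint): travel of the red stop button downward: 0 up, 0.006 m fully down; it must not be pressed
- wax_block: red wax block, 67 x 99 x 21 mm, loose on the bench to the right of the box; origin at the centre of its underside
- pumice: rough brown lump of pumice, 32 x 48 x 23 mm, loose on the bench to the left of the box; origin at the centre of its underside
- amber_pot: amber screw-top pot with a black cap, 42 mm diameter, 54 mm high, loose on the bench behind the box; origin at the centre of its underside
- beeswax: yellow cake of beeswax, 31 x 46 x 18 mm, loose on the bench behind the box; origin at the centre of its underside

How it is judged:
On the way:
1. the fingers hold both blue buttons down together (each more than 7 mm) for 2.7 s without a break (value of joint each of button_left, button_right above 0.007 m and contact force between the fingers and button_left above 0.5 N and contact force between the fingers and button_right above 0.5 N), for 2.7 s.
At the end, for the whole second after the job is handed in: both blue buttons have sprung back up (within 2 mm), the red stop button is up (within 2 mm), and the wax block, pumice, amber pot and beeswax are within 15 mm of where they stood (value of joint each of button_left, button_right, stop below 0.002 m and distance of each of wax_block, pumice, amber_pot, beeswax from where it was at the start of the episode below 0.015 m); the robot touches nothing.
It fails at once if a blue button is pressed alone (one down more than 7 mm while the other is down less than 1.5 mm) ((value of joint button_left above 0.007 m and value of joint button_right below 0.0015 m) or (value of joint button_right above 0.007 m and value of joint button_left below 0.0015 m)).
It fails at once if the red stop button is pressed (more than 2 mm) (value of joint stop above 0.002 m).
It fails at once if a loose thing beside the box is moved or lifted (more than 15 mm), or gripped or pushed by the fingers (over 3 N) (distance of any of wax_block, pumice, amber_pot, beeswax from where it was at the start of the episode above 0.015 m or contact force between the fingers and wax_block above 3 N or contact force between the fingers and pumice above 3 N or contact force between the fingers and amber_pot above 3 N or contact force between the fingers and beeswax above 3 N).
It also fails if it takes over 35 s, if anything falls off the work surface, if the arm or the gripper's body presses on something with over 40 N, if the wrist force passes 120 N, or if a joint passes its speed limit or range.

## Robot

A 7-joint arm with a two-finger parallel gripper is mounted at the origin on a cart in front of the work surface, level with it; the furniture and walls round the work are solid. World frame = base frame: x ahead of the robot, y to its left, z up, the work surface at z = 0. Lengths are in m, angles in rad, forces in N, time in s.
With the tool pointing down it reaches from about 0.4 to 0.85 m from the base axis. Payload 4.5 kg.
Tool frame: the origin (TCP) lies where the fingers leave the gripper's body, on its centre line; the fingertips stand 64 mm ahead of it and the grasp point (between the pads) lies 45 mm ahead of it; z points along the fingers, y is the direction in which the jaws open and shut (so a half turn about z gives the same grasp; the last joint's range is limited). The gripper opens to 88 mm and grips with 3 to 60 N. Pads are 18 mm wide; open, the fingers measure 123 mm over their backs; the gripper's body (75 mm by 187 mm) begins 45 mm behind the grasp point.
Start: joints at [-1.09, 0.689, -0.195, 1.565, 0.157, 0.902, -0.215], TCP at [0.27, 0.564, 0.303] pointing down, gripper open.
Joint ranges: [-3.01, 3.01], [-0.46, 2.08], [-1.47, 1.51], [0.13, 2.56], [-1, 4.14], [0.04, 2.09], [-2.66, 2.66]. Speed limits (rad/s): [2.57, 2.57, 3.14, 3.14, 3.14, 3.14, 3.14].

## Interface

Orientations are given as a unit quaternion [x, y, z, w].
In Python, from plant import monitor, snapshot, workorder, finder gives the robot as it stands.
- The arm moves only by the tool carry_out, never from a script. Its argument "motion" is one flat list of numbers, 6 for each row, row after row: the shift along the tool's x, y, z in cm, then the turn, a rotation vector about the tool's x, y, z in rad. In form: [x, y, z, rx, ry, rz, x, y, z, rx, ry, rz, ...]. A call has 1 to 8 rows; each row shifts and turns the commanded pose from where the row before left it, along the tool's axes as they then stand; what a row does not reach is not made up. A row lasts 1/8 s, in which the tool goes at most 62.5 mm and 10.7 degrees, less where a joint would pass 70% of its speed; a pose out of reach is approached as far as the arm can. A call with a gripper value outside its range is refused whole. "hand" is the finger opening in cm, from 0 to 8.81, set as the call begins (left out, the last holds). The fingers move at their own pace and stop on an object; "grip_force" is the grip in N (left out, the last holds). Time passes only in rows, so rows that do not move let the fingers close. It gives the time, the measured TCP pose, the force and the opening at its end, in the units of the state.
- monitor.get_state(): the state, without advancing time (a new reading comes with each control period).
- snapshot(name): name is "side" or "top"; returns a dict with "frame" (480x640x3 uint8, red, green, blue), "range_z" (480x640 float32, m along the optical axis (not along the pixel's ray), 0 where there is no reading), "fx", "fy", "cx", "cy" (pixels), "rvec" (rotation vector, rad) and "tvec" (3), from world to camera coordinates, as OpenCV has them. Camera axes: x right, y down, z forward; pixel columns grow to the right and rows downward; lengths in m; the calibration is good to about 2 mm. A picture is of the moment at which its call begins.
- workorder.finish_job(): hands the job in, once; it reports no verdict.
Trained networks look in a picture, given as the dict that the camera call returned (one of the last four; its "shot" number tells which), for a name from the list of things; names that differ only in an ending like _2 or _b are one class to them, and where a whole thing is asked for, a point or a joint stands for the part that bears it (a point fixed in the world has none). Each returns a list of dicts, best first, with "p" (0 to 1); they miss things now and then, are a little off and sometimes report something else, mostly with a low value. They report only what shows in the picture. A call takes as long as a camera call.
- finder.masks_of(picture, thing): "pixels" (480x640 bool, what is visible of it) and "extent" ([left, top, right, bottom] in pixels, round what is visible of it).
The state is a dict: "clock": time; "q": joint angles; "qd": joint speeds; "joint_torque": joint torques, N m; "tool_pos": TCP position; "eef_rot": TCP orientation; "contact_force": force on the tool from outside, world axes, zero at the start; "moment": the same for the moment, N m; "opening": opening from 0.0 (shut) to 1.0 (fully open).
Only numpy, scipy, OpenCV 4.12 (cv2) and the standard library are available. Lean on these libraries where they do the work, as an engineer would, in place of code of your own. Each camera call takes 0.05 s, during which the arm holds its last target. There are 200 camera calls.

## Working session

There is one attempt and no reset: what is moved stays moved. The work goes in short steps, Python scripts to look and compute and a tool call to move; the robot and the scene stay as the last step left them, time stands still between calls to the robot, and variables do not carry over. Pictures are saved under pics/ and viewed, about 8 in all and at most 12, crops included, and the job is handed in when it is done.

Besides the shell and the picture viewer there is one more tool, called after ">>>" by a JSON object that holds its "api" and its "payload". carry_out: Moves the arm, as the interface text tells. Its arguments: {"type":"object","properties":{"motion":{"type":"array"},"hand":{"type":"number"},"grip_force":{"type":"number"}},"required":["motion"]}

```bash
mkdir -p pics
cat > h.py <<'E'
import numpy as np,cv2
from scipy.spatial.transform import Rotation as R
from plant import monitor, snapshot, workorder, finder
def world(p,m):
    v,u=np.nonzero(m&(p["range_z"]>0)); z=p["range_z"][v,u]
    c=np.stack([(u-p["cx"])/p["fx"]*z,(v-p["cy"])/p["fy"]*z,z],1)
    return (c-np.ravel(p["tvec"]))@cv2.Rodrigues(np.array(p["rvec"],float))[0]
E
python3 - <<'E'
from h import *
s=monitor.get_state(); print({k:np.round(v,3) for k,v in s.items()}, R.from_quat(s["eef_rot"]).as_matrix().round(3))
ims=[]
for n in ("top","side"):
    p=snapshot(n); ims.append(p["frame"])
    cv2.imwrite(f"pics/{n}0.png",p["frame"][:,:,::-1])
    for t in ("reset_box","button_left_top","button_right_top","stop_top","wax_block","pumice","amber_pot","beeswax"):
        for d in finder.masks_of(p,t)[:3]:
            w=world(p,d["pixels"])
            print(n,t,round(d["p"],2),d["extent"],d["pixels"].sum(),np.median(w,0).round(3) if len(w) else None,np.percentile(w[:,2],[5,95]).round(3) if len(w) else None)
E
```

```text
{'clock': np.float64(0.0), 'q': array([-1.09 ,  0.69 , -0.195,  1.566,  0.157,  0.903, -0.215]), 'qd': array([-0.001,  0.001,  0.   ,  0.   , -0.001, -0.   ,  0.   ]), 'joint_torque': array([ 0.0000e+00, -5.2757e+01, -1.2670e+00, -1.5342e+01, -5.3000e-02,
        7.0000e-03,  0.0000e+00]), 'tool_pos': array([0.27 , 0.563, 0.302]), 'eef_rot': array([ 0.221,  0.975, -0.001, -0.   ]), 'contact_force': array([ 0.474, -0.409,  0.218]), 'moment': array([0.027, 0.001, 0.031]), 'opening': np.float64(0.996)} [[-0.902  0.432 -0.001]
 [ 0.432  0.902 -0.002]
 [-0.    -0.002 -1.   ]]
top reset_box 0.68 [278.4, 186.6, 395.6, 283.6] 8626 [0.521 0.246 0.046] [0.039 0.066]
top reset_box 0.31 [302.1, 238.0, 320.4, 257.7] 206 [0.497 0.285 0.063] [0.061 0.066]
top button_left_top 0.54 [302.7, 241.3, 323.0, 259.1] 234 [0.498 0.286 0.063] [0.057 0.066]
top button_right_top 0.53 [343.8, 250.8, 361.7, 263.3] 229 [0.485 0.221 0.063] [0.061 0.066]
top stop_top 0.81 [357.2, 208.5, 380.9, 229.4] 410 [0.546 0.192 0.068] [0.065 0.071]
top wax_block 0.8 [391.3, 241.4, 435.0, 303.1] 2248 [0.455 0.117 0.021] [0.018 
[... 532 characters left out ...]
.49 [305.5, 256.7, 317.3, 270.1] 171 [0.48  0.216 0.059] [0.05  0.062]
side button_left_top 0.65 [291.3, 242.0, 306.7, 252.8] 142 [0.494 0.28  0.06 ] [0.05  0.062]
side button_right_top 0.67 [305.6, 258.7, 317.2, 267.6] 165 [0.48  0.216 0.06 ] [0.051 0.062]
side button_right_top 0.22 [337.4, 252.9, 354.6, 267.4] 191 [0.541 0.186 0.065] [0.052 0.067]
side stop_top 0.66 [343.3, 253.6, 358.2, 262.5] 203 [0.541 0.187 0.065] [0.051 0.067]
side wax_block 0.96 [293.2, 298.3, 362.8, 340.4] 1934 [0.447 0.106 0.018] [0.004 0.019]
side wax_block 0.27 [277.0, 235.5, 354.7, 304.4] 4282 [0.492 0.209 0.043] [0.009 0.061]
side amber_pot 0.59 [358.6, 231.9, 374.4, 245.8] 112 [0.639 0.26  0.051] [0.036 0.053]
```

Run:
```python
import cv2,numpy as np
a=cv2.imread("pics/top0.png");b=cv2.imread("pics/side0.png")
cv2.imwrite("pics/both0.png",np.hstack([cv2.resize(a,(400,300)),cv2.resize(b,(400,300))]))
cv2.imwrite("pics/crop0.png",np.hstack([cv2.resize(a[140:310,240:450],None,fx=1.9,fy=1.9),cv2.resize(b[220:350,240:400],None,fx=2.4846,fy=2.4846)[:323]]))
```

```text
(no output)
```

View pics/both0.png

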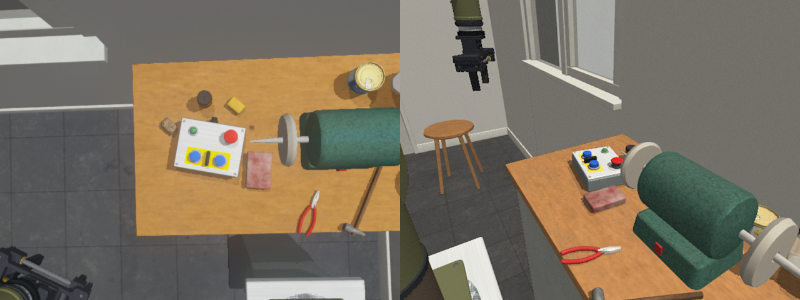

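View pics/crop0.png

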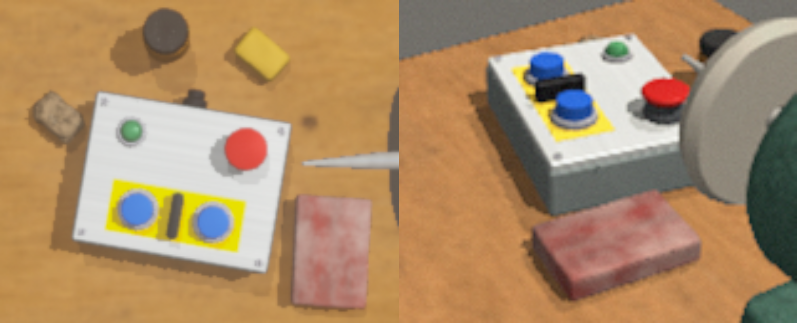

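The pictures show the box with its two blue buttons (top view about (312,250) and (352,257)) and the red stop at (369,219). The grinder's tapered spindle ends near (399,226), close to where the gripper body will be. I'll measure its clearance.

Run:
```python
from h import *
c=np.array([.4915,.2535]);ex=np.array([.981,-.196]);ey=np.array([.196,.981])
for n in ("top","side"):
    p=snapshot(n); w=world(p,np.ones((480,640),bool))
    m=(w[:,2]>.08)&(w[:,0]>.3)&(w[:,0]<.8)&(w[:,1]>-.3)&(w[:,1]<.45)&(w[:,2]<.5); w=w[m]
    if not len(w): continue
    print(n,len(w),w.min(0).round(3),w.max(0).round(3))
    for lo in np.arange(-.3,.4,.03):
        q=w[(w[:,1]>=lo)&(w[:,1]<lo+.03)]
        if len(q): print(round(lo,2),len(q),q.min(0).round(3),q.max(0).round(3))
    d=w[:,:2]-c; print("body-frame gaps: along ey max",(d@ey).max().round(3)); k=np.argsort(-(d@ey))[:6]; print(np.c_[d[k]@ex,d[k]@ey,w[k,2]].round(3))
```

```text
top 48787 [ 0.46  -0.235  0.08 ] [0.782 0.45  0.352]
-0.24 102 [ 0.779 -0.235  0.08 ] [ 0.782 -0.21   0.129]
-0.21 461 [ 0.461 -0.21   0.08 ] [ 0.782 -0.18   0.181]
-0.18 2310 [ 0.46 -0.18  0.08] [ 0.782 -0.15   0.239]
-0.15 3218 [ 0.461 -0.15   0.08 ] [ 0.782 -0.12   0.292]
-0.12 3428 [ 0.46 -0.12  0.08] [ 0.782 -0.09   0.294]
-0.09 3446 [ 0.461 -0.09   0.08 ] [ 0.782 -0.06   0.298]
-0.06 3475 [ 0.46 -0.06  0.08] [ 0.782 -0.03   0.302]
-0.03 3680 [ 0.461 -0.03   0.08 ] [ 0.782 -0.     0.305]
-0.0 3141 [0.468 0.    0.08 ] [0.782 0.03  0.309]
0.03 2000 [0.467 0.03  0.08 ] [0.782 0.06  0.311]
0.06 3263 [0.467 0.06  0.08 ] [0.782 0.09  0.314]
0.09 1685 [0.524 0.09  0.08 ] [0.782 0.12  0.318]
0.12 1642 [0.527 0.12  0.08 ] [0.782 0.15  0.322]
0.15 1577 [0.779 0.15  0.08 ] [0.782 0.18  0.324]
0.18 1610 [0.779 0.18  0.08 ] [0.782 0.21  0.326]
0.21 1618 [0.779 0.21  0.081] [0.782 0.24  0.33 ]
0.24 1661 [0.778 0.24  0.08 ] [0.782 0.27  0.333]
0.27 1681 [0.778 0.27  0.08 ] [0.782 0.3   0.336]
0.3 1709 [0.778 0.3   0.081] [0.782 0.33  0.34 ]
0.33 1728 [0.778 0.33  0.081] [0.782 0.36  0.342]
0.3
[... 1043 characters left out ...]
0.775 0.09  0.08 ] [0.784 0.12  0.486]
0.12 3288 [0.525 0.12  0.08 ] [0.784 0.15  0.486]
0.15 2994 [0.529 0.15  0.08 ] [0.784 0.18  0.487]
0.18 2749 [0.775 0.18  0.08 ] [0.783 0.21  0.487]
0.21 2544 [0.776 0.21  0.08 ] [0.783 0.24  0.487]
0.24 2338 [0.775 0.24  0.08 ] [0.784 0.27  0.488]
0.27 2178 [0.776 0.27  0.08 ] [0.783 0.3   0.488]
0.3 2006 [0.775 0.3   0.08 ] [0.783 0.33  0.488]
0.33 1894 [0.776 0.33  0.081] [0.784 0.36  0.489]
0.36 1756 [0.775 0.36  0.08 ] [0.783 0.39  0.489]
0.39 1635 [0.776 0.39  0.08 ] [0.783 0.42  0.489]
body-frame gaps: along ey max 0.249
[[0.246 0.249 0.082]
 [0.246 0.249 0.312]
 [0.246 0.249 0.342]
 [0.246 0.249 0.272]
 [0.245 0.249 0.357]
 [0.246 0.249 0.265]]
```

The spindle tip clears the planned gripper body by about 20 mm. I'll move over the box at height, then align.

>>> {"api": "carry_out", "payload": {"motion": [-4.15, -2.33, 0, 0, 0, 0, -4.15, -2.33, 0, 0, 0, 0, -4.15, -2.33, 0, 0, 0, 0, -4.15, -2.33, 0, 0, 0, 0, -4.15, -2.33, 0, 0, 0, 0, -4.15, -2.33, 0, 0, 0, 0, -4.15, -2.33, 0, 0, 0, 0, -4.15, -2.33, 0, 0, 0, 0], "hand": 4.85}}

```text
clock: 2.0
tool_pos: [0.4898, 0.2509, 0.3029]
eef_rot: [0.222, 0.975, 0.0, 0.0]
contact_force: [0.3, 1.3, 0.1]
opening: 0.549
```

>>> {"api": "carry_out", "payload": {"motion": [0, 0, 2, 0, 0, -0.125, 0, 0, 2, 0, 0, -0.125, 0, 0, 3, 0, 0, 0, 0, 0, 3, 0, 0, 0, 0, 0, 0, 0, 0, 0, 0, 0, 0, 0, 0, 0]}}

```text
clock: 2.75
tool_pos: [0.4894, 0.2526, 0.2036]
eef_rot: [0.098, 0.995, 0.001, 0.001]
contact_force: [0.1, -0.1, 0.4]
opening: 0.546
```

Run:
```python
from h import *
s=monitor.get_state(); print({k:np.round(s[k],4) for k in("clock","tool_pos","contact_force","opening")})
M=R.from_quat(s["eef_rot"]).as_matrix(); print(M.round(4))
d=np.array([.490,.2525,.19])-s["tool_pos"]; print("tool shift cm",(M.T@d*100).round(2))
yt=np.array([.196,.981,0]); a=M.T@yt; print("rz",np.arctan2(-a[0],a[1]))
z=M.T@[0,0,-1.]; print("tilt",np.cross([0,0,1],z))
for n in("top","side"):
    p=snapshot(n); cv2.imwrite(f"pics/{n}1.png",p["frame"][:,:,::-1])
    for t in ("button_left_top","button_right_top"):
        for e in finder.masks_of(p,t)[:1]:
            print(n,t,round(e["p"],2),np.median(world(p,e["pixels"]),0).round(4))
a=cv2.imread("pics/top1.png");b=cv2.imread("pics/side1.png")
cv2.imwrite("pics/crop1.png",np.hstack([cv2.resize(a[140:310,240:450],(395,320)),cv2.resize(b[150:350,200:440],(384,320))]))
```

```text
{'clock': np.float64(2.75), 'tool_pos': array([0.4894, 0.2526, 0.2036]), 'contact_force': array([ 0.0807, -0.0514,  0.3872]), 'opening': np.float64(0.5461)}
[[-9.807e-01  1.955e-01  1.200e-03]
 [ 1.955e-01  9.807e-01  9.000e-04]
 [-1.000e-03  1.100e-03 -1.000e+00]]
tool shift cm [-0.06  0.    1.36]
rz 0.0004188613857217372
tilt [ 0.00112661  0.00102565 -0.        ]
side button_right_top 0.53 [0.4808 0.2154 0.0601]
```

View pics/crop1.png

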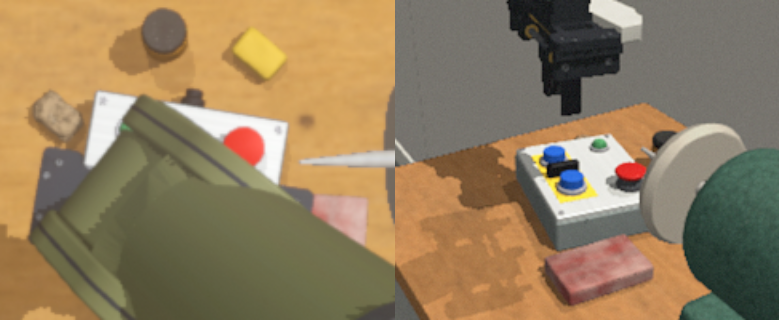

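The tool is centred over the two buttons, the gripper body clears the spindle, and the tool is square. I'll go down to 8 mm above the buttons and check again.

>>> {"api": "carry_out", "payload": {"motion": [0, 0, 2.5, 0, 0, 0, 0, 0, 2.5, 0, 0, 0, 0, 0, 1.3, 0, 0, 0, 0, 0, 0.3, 0, 0, 0, 0, 0, 0, 0, 0, 0, 0, 0, 0, 0, 0, 0]}}

```text
clock: 3.8
tool_pos: [0.4893, 0.2524, 0.1375]
eef_rot: [0.098, 0.995, 0.0, 0.001]
contact_force: [-0.2, -0.3, 0.2]
opening: 0.553
```

Run:
```python
from h import *
p=snapshot("side"); b=p["frame"][:,:,::-1]
cv2.imwrite("pics/crop2.png",cv2.resize(b[190:310,240:400],(800,600),interpolation=cv2.INTER_CUBIC))
M=cv2.Rodrigues(np.array(p["rvec"],float))[0]; s=monitor.get_state(); Rt=R.from_quat(s["eef_rot"])
print("cam",-M.T@np.ravel(p["tvec"]))
for y in(-.033,.033):
    for x in (-.009,.009):
        q=s["tool_pos"]+Rt.apply([x,y,.064]); uv=cv2.projectPoints(q[None],np.array(p["rvec"],float),np.array(p["tvec"],float),np.array([[p["fx"],0,p["cx"]],[0,p["fy"],p["cy"]],[0,0,1]]),None)[0].ravel()
        print(q.round(4),((uv-[240,190])*5).round())
for z in (.05,):
    w=world(p,np.ones((480,640),bool))
    m=(w[:,2]>.075)&(w[:,2]<.11)&(np.hypot(w[:,0]-.49,w[:,1]-.2525)<.07)
    d=Rt.inv().apply(w[m]-s["tool_pos"]); 
    print(len(d),np.percentile(d,[1,50,99],axis=0).round(4)); 
    for sg in(-1,1):
        e=d[d[:,1]*sg>0]; 
        if len(e): print(sg,np.percentile(e,[2,50,98],axis=0).round(4))
```

```text
cam [ 0.12877249 -0.3856401   0.46736555]
[0.4917 0.2183 0.0734] [376. 317.]
[0.4741 0.2218 0.0734] [329. 325.]
[0.5047 0.283  0.0735] [318. 239.]
[0.487  0.2865 0.0734] [274. 246.]
288 [[-0.0089 -0.0419  0.0277]
 [ 0.0049 -0.0378  0.0469]
 [ 0.0114  0.037   0.0621]]
-1 [[-0.0089 -0.0417  0.0279]
 [ 0.0027 -0.0386  0.0441]
 [ 0.0113 -0.0245  0.0615]]
1 [[-0.0003  0.0237  0.0389]
 [ 0.009   0.0262  0.0519]
 [ 0.0114  0.0375  0.0622]]
```

View pics/crop2.png

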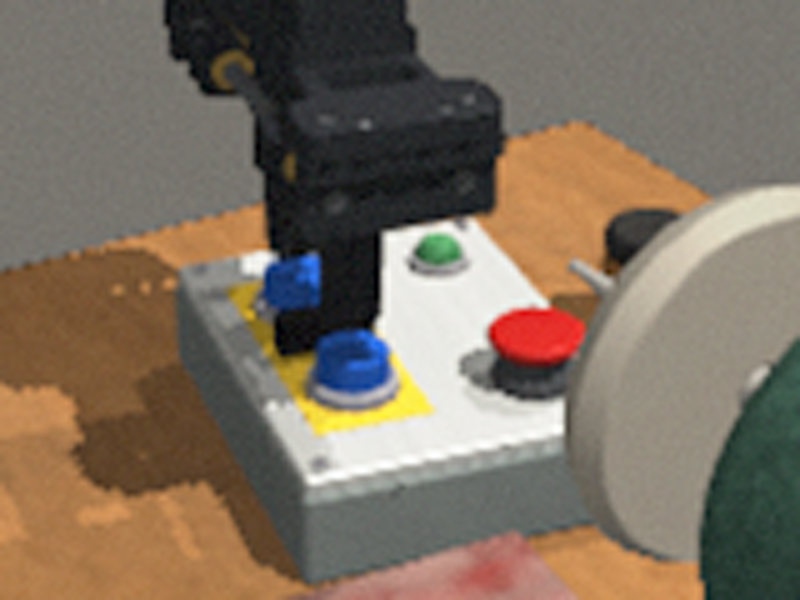

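Both fingers stand over their buttons: the finger tip is at about (300,345) in the crop, just above the right button. It measures y −42 to −24 mm in the tool frame, as planned. Pressing slowly now.

>>> {"api": "carry_out", "payload": {"motion": [0, 0, 0.7, 0, 0, 0, 0, 0, 0.3, 0, 0, 0, 0, 0, 0.3, 0, 0, 0, 0, 0, 0.2, 0, 0, 0, 0, 0, 0.2, 0, 0, 0, 0, 0, 0, 0, 0, 0, 0, 0, 0, 0, 0, 0]}}

```text
clock: 4.72
tool_pos: [0.4889, 0.2521, 0.1201]
eef_rot: [0.098, 0.995, -0.0, 0.0]
contact_force: [-1.2, -1.5, 6.7]
opening: 0.546
```

>>> {"api": "carry_out", "payload": {"motion": [0, 0, 0.2, 0, 0, 0, 0, 0, 0.2, 0, 0, 0, 0, 0, 0.1, 0, 0, 0, 0, 0, 0.1, 0, 0, 0, 0, 0, 0, 0, 0, 0]}}

```text
clock: 5.35
tool_pos: [0.4888, 0.2521, 0.1172]
eef_rot: [0.098, 0.995, -0.0, 0.001]
contact_force: [-6.1, -3.5, 35.4]
opening: 0.548
```

The buttons are at the hard stop with 35 N. I'll ease off slightly, check both sides and hold.

>>> {"api": "carry_out", "payload": {"motion": [0, 0, -0.1, 0, 0, 0, 0, 0, 0, 0, 0, 0]}}

```text
clock: 5.6
tool_pos: [0.4888, 0.2521, 0.1173]
eef_rot: [0.098, 0.995, 0.0, 0.001]
contact_force: [-5.1, -3.2, 26.6]
opening: 0.55
```

Run:
```python
from h import *
p=snapshot("side"); cv2.imwrite("pics/crop3.png",cv2.resize(p["frame"][190:310,240:400,::-1],(800,600),interpolation=cv2.INTER_CUBIC))
s=monitor.get_state(); print({k:np.round(v,4) for k,v in s.items() if k in("clock","tool_pos","contact_force","moment")})
Rt=R.from_quat(s["eef_rot"]); print("tool moment",Rt.inv().apply(s["moment"]),"force",Rt.inv().apply(s["contact_force"]), "dz tips",(Rt.apply([0,.033,.064])-Rt.apply([0,-.033,.064]))[2])
```

```text
{'clock': np.float64(5.65), 'tool_pos': array([0.4888, 0.2521, 0.1173]), 'contact_force': array([-5.7156, -3.4909, 26.6925]), 'moment': array([-0.595 ,  1.0802,  0.0039])}
tool moment [ 0.7946606   0.94310464 -0.00491058] force [  4.88486015  -4.53758592 -26.69999503] dz tips 7.88260350405301e-06
```

View pics/crop3.png

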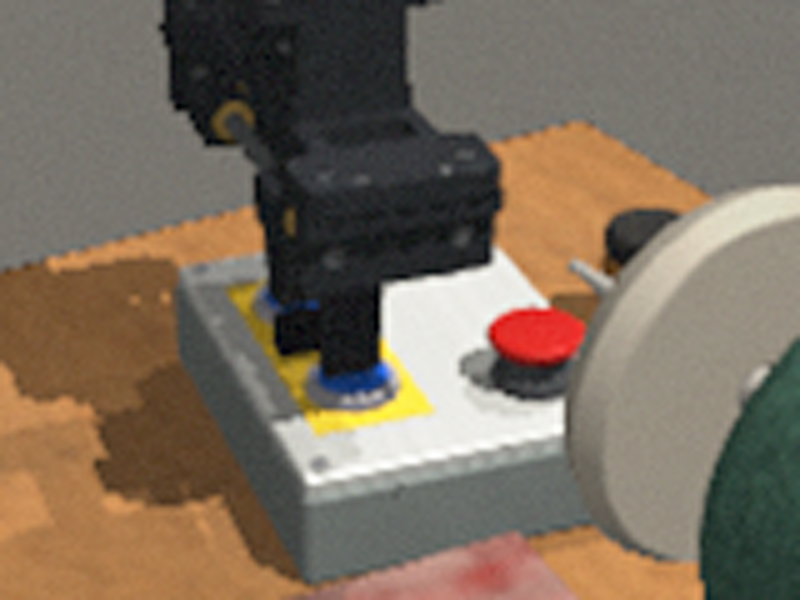

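Both buttons are down (left about (285,305), right about (350,385) in the crop) and the red stop is free. Now holding 4 s.

>>> {"api": "carry_out", "payload": {"motion": [0, 0, 0, 0, 0, 0, 0, 0, 0, 0, 0, 0, 0, 0, 0, 0, 0, 0, 0, 0, 0, 0, 0, 0, 0, 0, 0, 0, 0, 0, 0, 0, 0, 0, 0, 0, 0, 0, 0, 0, 0, 0, 0, 0, 0, 0, 0, 0]}}

```text
clock: 6.65
tool_pos: [0.4888, 0.2521, 0.1173]
eef_rot: [0.098, 0.995, -0.0, 0.001]
contact_force: [-5.0, -3.2, 27.7]
opening: 0.547
```

>>> {"api": "carry_out", "payload": {"motion": [0, 0, 0, 0, 0, 0, 0, 0, 0, 0, 0, 0, 0, 0, 0, 0, 0, 0, 0, 0, 0, 0, 0, 0, 0, 0, 0, 0, 0, 0, 0, 0, 0, 0, 0, 0, 0, 0, 0, 0, 0, 0, 0, 0, 0, 0, 0, 0]}}

```text
clock: 7.65
tool_pos: [0.4888, 0.2521, 0.1173]
eef_rot: [0.098, 0.995, -0.0, 0.001]
contact_force: [-4.8, -2.6, 28.4]
opening: 0.549
```

>>> {"api": "carry_out", "payload": {"motion": [0, 0, 0, 0, 0, 0, 0, 0, 0, 0, 0, 0, 0, 0, 0, 0, 0, 0, 0, 0, 0, 0, 0, 0, 0, 0, 0, 0, 0, 0, 0, 0, 0, 0, 0, 0, 0, 0, 0, 0, 0, 0, 0, 0, 0, 0, 0, 0]}}

```text
clock: 8.65
tool_pos: [0.4888, 0.2521, 0.1172]
eef_rot: [0.098, 0.995, -0.0, 0.001]
contact_force: [-4.5, -2.6, 26.6]
opening: 0.548
```

>>> {"api": "carry_out", "payload": {"motion": [0, 0, 0, 0, 0, 0, 0, 0, 0, 0, 0, 0, 0, 0, 0, 0, 0, 0, 0, 0, 0, 0, 0, 0, 0, 0, 0, 0, 0, 0, 0, 0, 0, 0, 0, 0, 0, 0, 0, 0, 0, 0, 0, 0, 0, 0, 0, 0]}}

```text
clock: 9.65
tool_pos: [0.4888, 0.2521, 0.1173]
eef_rot: [0.098, 0.995, -0.0, 0.001]
contact_force: [-5.2, -2.6, 26.3]
opening: 0.552
```

>>> {"api": "carry_out", "payload": {"motion": [0, 0, -0.4, 0, 0, 0, 0, 0, -0.4, 0, 0, 0, 0, 0, -0.6, 0, 0, 0, 0, 0, -1.5, 0, 0, 0, 0, 0, -3, 0, 0, 0, 0, 0, -3, 0, 0, 0, 0, 0, -2, 0, 0, 0, 0, 0, 0, 0, 0, 0]}}

```text
clock: 10.65
tool_pos: [0.4897, 0.2526, 0.2254]
eef_rot: [0.098, 0.995, 0.001, 0.001]
contact_force: [0.1, -0.4, -1.2]
opening: 0.555
```

Run:
```python
from h import *
ims=[]
for n in("side","top"):
    p=snapshot(n); ims.append(p["frame"][:,:,::-1])
    for t in ("button_left_top","button_right_top","stop_top","wax_block","pumice","amber_pot","beeswax"):
        for e in finder.masks_of(p,t)[:1]:
            w=world(p,e["pixels"]); print(n,t,round(e["p"],2),np.median(w,0).round(4),np.percentile(w[:,2],95).round(4))
s=monitor.get_state(); print({k:np.round(s[k],4) for k in("clock","tool_pos","contact_force")})
cv2.imwrite("pics/crop4.png",np.hstack([cv2.resize(ims[1][140:310,240:450],(395,320)),cv2.resize(ims[0][190:310,240:400],(400,320))]))
```

```text
side button_right_top 0.5 [0.4812 0.2153 0.0575] 0.0618
side stop_top 0.55 [0.4476 0.1059 0.0178] 0.0193
side wax_block 0.66 [0.4468 0.1058 0.0177] 0.0193
top stop_top 0.83 [0.5506 0.1873 0.0684] 0.0711
top wax_block 0.81 [0.4869 0.0989 0.0205] 0.0235
top pumice 0.93 [0.5833 0.3569 0.0208] 0.0245
top amber_pot 0.64 [0.6475 0.2565 0.0535] 0.0562
top beeswax 0.94 [0.6334 0.1713 0.0181] 0.021
{'clock': np.float64(11.45), 'tool_pos': array([0.4889, 0.2522, 0.2237]), 'contact_force': array([ 0.2893,  0.3301, -0.2782])}
```

View pics/crop4.png

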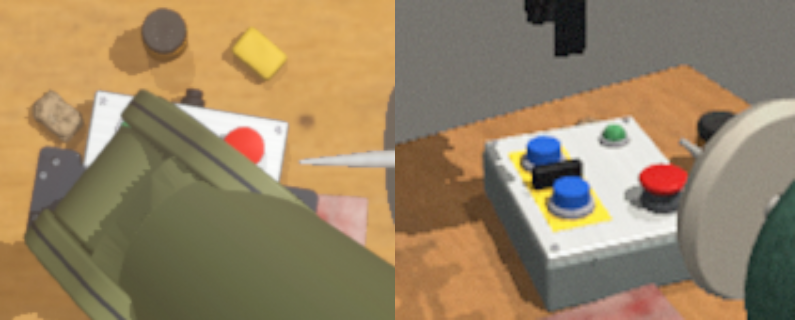

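Both blue buttons are up again (about (543,152) and (572,195)), the red stop is up, nothing has moved, and the fingers are clear.

```bash
python3 -c "
from plant import workorder
print(workorder.finish_job())"
```

```text
the job is handed in; nothing more can be done
None
```

I pressed both blue buttons together to the hard stop, one fingertip on each, and held them there for over 4 s with a steady total force of about 27 N. I then lifted straight up about 105 mm and handed the job in. No verdict was reported.

- **During the hold:** the tool stood at 0.117 m, the height for full travel. The fingertips were level, and the picture showed both buttons down.
- **Buttons after the release:** the picture showed both blue buttons up. The network confirmed only the right one, at 62 mm against a nominal 63 mm, because it did not find the left one. The red stop is up at 71 mm.
- **Loose things:** pumice, amber pot and beeswax are within 1 mm of where they started, and the wax block is unmoved in the side view. The top view's different position for the wax block comes from the arm hiding part of it.
- **Robot:** the force reading was near zero, so the arm was touching nothing.
- **Disagreements:** in the last side picture the network labelled the wax block as the stop button, and I ignored that. The two cameras differed by about 5 mm on the button positions, which was well within the room the fingertips had.

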